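# Sweep the hardwood offcuts into the scrap bay

### The job

Clear the bench: draw the sweeper out from under the low shelf (only the end of its blade sticks out), let go of it standing clear of the shelf, then take it again by its red handle and push all four offcuts into the scrap bay with it until the middle of each lies beyond the yellow line. Then draw the sweeper back out of the bay and leave it standing on the bench; move the offcuts only with the sweeper, never with the gripper, and leave the other tools where they are.

Things in the scene. Friction and masses are not known exactly. Their poses are not given: they have to be found in the camera images.
- sweeper_handle (a point): Middle of the sweeper's upright red handle, 90 mm above its underside. Handle: 28 x 28 mm square, 48 to 120 mm above the underside, on the middle of the blade. Axes: z up, y along the blade, x square to the blade (pushing direction; front and back are alike). Rigid, about 0.3 kg, stands by itself on the bench.
- sweeper_blade (a point): Middle of the sweeper's dark wooden blade, 25 mm above its underside, axes as the handle's. Blade 200 mm long (+-100 mm in y), 14 mm thick, top edge 50 mm above the underside; along its bottom runs a foot 36 mm wide (+-18 mm in x), 8 mm high. At the start its +y end sticks out from under the shelf.
- shelf: Low fixed shelf, pale board 180 (x) by 240 mm (y), 155 mm above the bench, clutter on it to 230 mm; panels close its +x and -y sides. Origin on the bench under its middle; x away from robot, +y to its open end. The handle stands about 22 mm inside the +y edge (y = 120 mm), out of reach from above; the blade's +y end sticks out 78 mm. Clear: handle 60 mm past that edge (y over 180).
- bay: Scrap bay, fixed: three pale-wood walls 55 mm high, 14 mm thick, round a grey floor level with the bench (no step). Origin on the bench in the middle of the open mouth; x into the bay, y along the mouth. Inside 240 mm wide (+-120 mm in y), 210 mm deep (x 0 to 210 mm). A yellow line crosses the floor at x = 40 mm.
- offcut_1_center (a point): Middle (half-way up) of a hardwood offcut: walnut block, 75 x 34 x 28 mm (length along its x), about 50 g, lying on the bench in front of the bay's mouth, within 280 mm of it and within 60 mm of the bay's middle line.
- offcut_2_center (a point): Middle (half-way up) of a hardwood offcut: pale maple block, 70 x 30 x 30 mm (length along its x), about 50 g, lying on the bench in front of the bay's mouth, within 280 mm of it and within 60 mm of the bay's middle line.
- offcut_3_center (a point): Middle (half-way up) of a hardwood offcut: mid-brown rebated (stepped) piece, 64 x 36 x 28 mm (length along its x), about 50 g, lying on the bench in front of the bay's mouth, within 280 mm of it and within 60 mm of the bay's middle line.
- offcut_4_center (a point): Middle (half-way up) of a hardwood offcut: walnut half-lap (stepped) piece, 72 x 32 x 28 mm (length along its x), about 50 g, lying on the bench in front of the bay's mouth, within 280 mm of it and within 60 mm of the bay's middle line.
- wax_tin: Yellow wax tin, 84 mm across, 45 mm high; origin at the middle of its underside. A bystander: leave it where it is.
- glue: White glue bottle, 64 mm across, 180 mm high; origin at the middle of its underside. A bystander: leave it where it is.
- mallet: Wooden mallet, 250 mm long, head 120 mm by 64 mm high; origin at the middle of its underside. A bystander: leave it where it is.
- wood_plane: Dark steel hand plane, 200 mm long, 100 mm high; origin at the middle of its underside. A bystander: leave it where it is.
- marking_gauge: Wooden marking gauge, 200 mm long, 50 mm high; origin at the middle of its underside. A bystander: leave it where it is.

How it is judged:
By the outcome, as a careful person would: the job done as asked, in the order asked, and still so for the second after the job is handed in, with the robot touching nothing.
It also fails if it takes over 61 s, if anything falls off the work surface, if the arm or the gripper's body presses on something with over 40 N, if the wrist force passes 120 N, or if a joint passes its speed limit or range.

### The arm

A 6-joint arm with a two-finger parallel gripper is mounted at the origin on the work surface. World frame = base frame: x ahead of the robot, y to its left, z up, the work surface at z = 0. Lengths are in mm, angles in rad, forces in N, time in s.
With the tool pointing down it reaches from about 300 to 775 mm from the base axis. Payload 14.6 kg.
Tool frame: the origin (TCP) lies at the centre of the arm's flange, where the gripper is bolted on; the fingertips stand 199 mm ahead of it and the grasp point (between the pads) lies 180 mm ahead of it; z points along the fingers, y is the line along which they close (so a half turn about z gives the same grasp; the last joint's range is limited). The gripper opens to 94 mm and grips with 3 to 60 N. Pads are 16 mm wide; open, the fingers measure 119 mm over their backs; the gripper's body (75 mm by 177 mm) begins 78 mm behind the grasp point.
Start: joints at [-1.181, 0.3, 1.521, -0, 1.321, -0.067], TCP at [242.586, -493.602, 404.646] pointing down, gripper open.
Joint ranges: [-3.03, 3.03], [-0.79, 2.21], [0.23, 2.52], [-1.04, 4.18], [0, 3.07], [-2.55, 2.55]. Speed limits (rad/s): [2.22, 2.22, 2.57, 3.14, 3.14, 3.14].

### API

Orientations are given as [roll, pitch, yaw] about the fixed x, y, z axes, in that order (R = Rz(yaw) Ry(pitch) Rx(roll)).
In Python, from cell import manip, optics, workorder gives the robot as it stands.
- The arm moves only by the tool step_arm, never from a script. Its argument "increments" is a list that holds one entry, the list of rows, each a list of 7 numbers: the turn, a rotation vector about the tool's x, y, z as a fraction of full scale, then the shift along the tool's x, y, z as a fraction of full scale, then the closure, from -1 (fully open) to 1 (shut). In form: [[[wx, wy, wz, tx, ty, tz, fingers], ...]]. A call has 1 to 5 rows; each row shifts and turns the commanded pose from where the row before left it, along the tool's axes as they then stand; what a row does not reach is not made up. Full scale, the value 1, is 40 mm for a shift and 45 degrees for a turn. A row lasts 1/10 s, in which the tool goes at most 50 mm and 8.59 degrees, less where a joint would pass 70% of its speed; a pose out of reach is approached as far as the arm can. A call with a number of a shift or a turn outside -1 to 1 is refused whole. A call with a gripper value outside its range is refused whole. The fingers move at their own pace and stop on an object; "newtons" is the grip in N (left out, the last holds). Time passes only in rows, so rows that do not move let the fingers close. It gives the time, the measured TCP pose, the force, the opening and the grip force at its end, in the units of the state.
- manip.read_state(): the state, without advancing time (a new reading comes with each control period).
- optics.camera(name): name is "scene" or "top"; returns a dict with "frame" (400x640x3 uint8, red, green, blue), "range_z" (400x640 float32, mm along the optical axis (not along the pixel's ray), 0 where there is no reading), "mtx" (3x3 intrinsics, pixels), "cam_to_world" (4x4, takes a point from camera to world coordinates). Camera axes: x right, y down, z forward; pixel columns grow to the right and rows downward; lengths in mm; the calibration is good to about 2 mm. A picture is of the moment at which its call begins.
- workorder.sign_off(): hands the job in; it is judged then, once.
The state is a dict: "clock": time; "joints": joint angles; "qd": joint speeds; "effort": joint torques, N m; "eef_pos": TCP position; "eef_rot": TCP orientation; "wrist_force": force on the tool from outside, world axes, zero at the start; "moment": the same for the moment, N m; "finger_gap": finger opening in mm; "finger_force": force on a finger pad.
Only numpy, scipy, OpenCV 4.12 (cv2) and the standard library are available. Lean on these libraries where they do the work, as an engineer would, in place of code of your own. Each camera call takes 0.05 s, during which the arm holds its last target. There are 200 camera calls.

## Working session

There is one attempt and no reset: what is moved stays moved. The work goes in short steps, Python scripts to look and compute and a tool call to move; the robot and the scene stay as the last step left them, time stands still between calls to the robot, and variables do not carry over. Pictures are saved under pics/ and viewed, at most 10 in all, crops included, and the job is handed in when it is done.

Besides the shell and the picture viewer there is one more tool, called after "Call:" in YAML: its name, and indented under it one key for each argument. step_arm: Moves the arm, as the interface text tells. Its arguments: {"type":"object","properties":{"increments":{"type":"array","items":{"type":"array","items":{"type":"array","items":{"type":"number"}}}},"newtons":{"type":"number"}},"required":["increments"]}

```bash
mkdir -p pics; ls; cat > h.py <<'E'
import numpy as np, cv2
from cell import manip, optics, workorder
def cam(n):
    c=optics.camera(n); np.savez(f'{n}.npz',**c); return c
def load(n): return np.load(f'{n}.npz')
def pt(c,u,v,d=None):
    d=float(c['range_z'][v,u]) if d is None else d
    p=np.linalg.inv(c['mtx'])@[u,v,1]*d
    return (c['cam_to_world']@[*p,1])[:3]
def png(c,f,crop=None,s=1):
    im=c['frame'][:,:,::-1]
    if crop: x0,y0,x1,y1=crop; im=im[y0:y1,x0:x1]
    cv2.imwrite('pics/'+f,cv2.resize(im,None,fx=s,fy=s,interpolation=cv2.INTER_CUBIC))
E
python3 - <<'E'
from h import *
for n in('scene','top'):
    c=cam(n); png(c,n+'0.png',s=1.25); print(c['mtx'],c['cam_to_world'].round(3))
print(manip.read_state())
E
```

```text
pics
[[500.88311838   0.         318.72893079]
 [  0.         500.88311838 206.52487975]
 [  0.           0.           1.        ]] [[-6.610000e-01  6.470000e-01 -3.800000e-01  1.099566e+03]
 [ 7.500000e-01  5.760000e-01 -3.240000e-01  4.440890e+02]
 [ 1.000000e-02 -4.990000e-01 -8.660000e-01  1.357718e+03]
 [ 0.000000e+00  0.000000e+00  0.000000e+00  1.000000e+00]]
[[395.82278057   0.         314.7172574 ]
 [  0.         395.82278057 199.25067858]
 [  0.           0.           1.        ]] [[ 7.000000e-02 -9.710000e-01  2.290000e-01  2.303560e+02]
 [-9.980000e-01 -6.800000e-02  1.400000e-02 -4.305500e+01]
 [ 2.000000e-03 -2.290000e-01 -9.730000e-01  1.395874e+03]
 [ 0.000000e+00  0.000000e+00  0.000000e+00  1.000000e+00]]
{'clock': 0.1, 'joints': array([-1.18060564e+00,  3.00413590e-01,  1.52147957e+00, -2.59467805e-05,
        1.32067635e+00, -6.65961773e-02]), 'qd': array([-0.00125623, -0.00215563, -0.00272284, -0.00126734, -0.0004511 ,
        0.00014087]), 'effort': array([ 1.12373880e-04, -5.32649803e+01, -3.53286982e+01,  7.09134294e-02,
        2.35031551e-02, -6.44852798e-05]), 'eef_pos': array([ 242.57702464, -493.59431809,  404.16071636]), 'eef_rot': array([-3.14061629e+00, -3.99296455e-05,  4.56793281e-01]), 'wrist_force': array([ 0.12462298,  0.21422109, -0.10696633]), 'moment': array([-0.05255226, -0.01645544,  0.03802965]), 'finger_force': 0.0, 'finger_gap': 93.61316318911342}
```

View pics/top0.png

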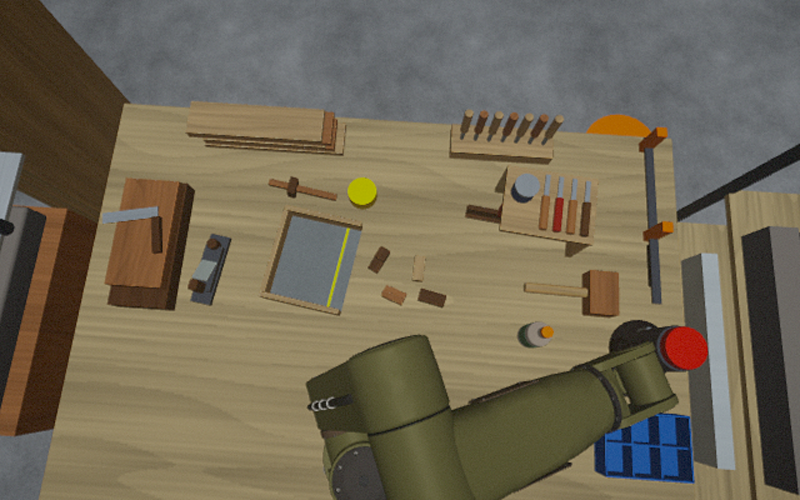

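View pics/scene0.png

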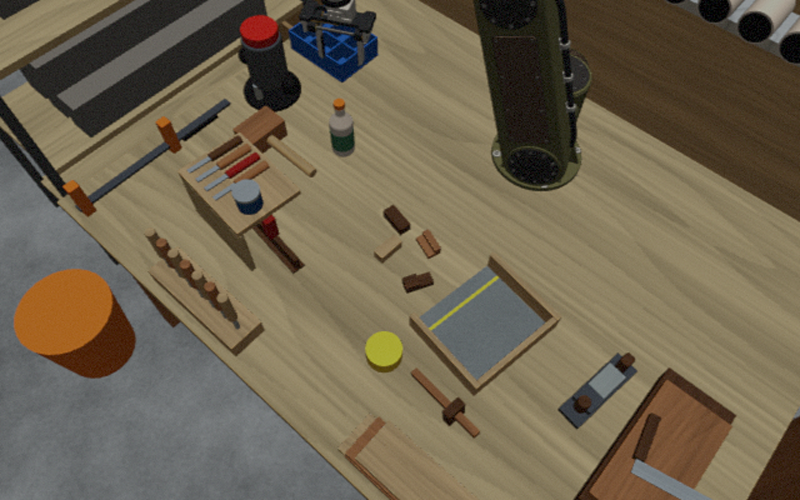

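```bash
cat >> h.py <<'E'
def ortho(c,x0,x1,y0,y1,z=0,s=1.0):
    "bench-plane rectified image, world z; row: x decreasing, col: y decreasing (s px/mm)"
    W=np.linalg.inv(c['cam_to_world']); P=c['mtx']@W[:3]
    Y,X=np.meshgrid(np.arange(y1,y0,-1/s),np.arange(x1,x0,-1/s))
    q=P@np.stack([X.ravel(),Y.ravel(),0*X.ravel()+z,1+0*X.ravel()])
    u=(q[0]/q[2]).reshape(X.shape).astype('f4');v=(q[1]/q[2]).reshape(X.shape).astype('f4')
    return cv2.remap(c['frame'][:,:,::-1].copy(),u,v,cv2.INTER_CUBIC)
def grid(im,x0,x1,y0,y1,s,step=50):
    for x in range(int(np.ceil(x0/step)*step),x1,step):
        r=int((x1-x)*s); cv2.line(im,(0,r),(im.shape[1],r),(255,200,0),1); cv2.putText(im,str(x),(0,r),0,.4,(255,0,255),1)
    for y in range(int(np.ceil(y0/step)*step),y1,step):
        k=int((y1-y)*s); cv2.line(im,(k,0),(k,im.shape[0]),(255,200,0),1); cv2.putText(im,str(y),(k,10),0,.4,(255,0,255),1)
    return im
def cloud(c):
    d=c['range_z']; v,u=np.nonzero(d>0); z=d[v,u]
    p=(np.linalg.inv(c['mtx'])@np.stack([u,v,1+0*u]))*z
    return (c['cam_to_world'][:3,:3]@p).T+c['cam_to_world'][:3,3], u,v
E
python3 - <<'E'
from h import *
a=(330,730,-450,310)
for n in('scene',):
    c=load(n); im=grid(ortho(c,*a),*a,1); cv2.imwrite(f'pics/o_{n}.png',im)
for n in('scene','top'):
    c=load(n); p,u,v=cloud(c)
    m=(p[:,2]>15)&(p[:,2]<62)&(p[:,0]>300)&(p[:,0]<760)&(p[:,1]>-420)&(p[:,1]<350)
    b=((abs(p[:,2])<12)&(p[:,0]>300)&(p[:,0]<700)&(p[:,1]>-200)&(p[:,1]<0)); print(n,'bench z',np.median(p[b,2]))
    M=np.zeros((400,640),'u1'); M[v[m],u[m]]=1
    k,L,st,_=cv2.connectedComponentsWithStats(M)
    lab=L[v,u]
    for i in range(1,k):
        if st[i,4]<60: continue
        q=p[lab==i]; zt=np.percentile(q[:,2],90); t=q[q[:,2]>zt-8]
        r=cv2.minAreaRect(t[:,:2].astype('f4')); print(n,len(q),'zt',zt.round(),'c',np.round(r[0]),'sz',np.round(r[1]),'ang',round(r[2]),'px',np.mean(u[lab==i]).round(),np.mean(v[lab==i]).round(),p[lab==i].min(0).round(),p[lab==i].max(0).round())
E
```

```text
scene bench z 0.32473812619650744
scene 157 zt 58.0 c [ 356. -392.] sz [17. 56.] ang 55 px 275.0 117.0 [ 318. -419.   15.] [ 377. -379.   62.]
scene 82 zt 47.0 c [ 474. -404.] sz [30. 24.] ang 77 px 247.0 136.0 [ 462. -420.   18.] [ 487. -390.   51.]
scene 248 zt 31.0 c [ 430. -138.] sz [75. 36.] ang 76 px 317.0 174.0 [ 406. -179.   15.] [453. -97.  38.]
scene 256 zt 54.0 c [ 684. -298.] sz [146.  23.] ang 87 px 225.0 198.0 [ 672. -391.   15.] [ 700. -223.   60.]
scene 169 zt 31.0 c [422. -28.] sz [65. 19.] ang 70 px 344.0 193.0 [402. -64.  15.] [456.   3.  36.]
scene 231 zt 34.0 c [509. -96.] sz [32. 71.] ang 88 px 310.0 198.0 [ 473. -112.   15.] [545. -79.  37.]
scene 2007 zt 58.0 c [511. 205.] sz [224. 270.] ang 81 px 394.0 264.0 [362.  73.  15.] [661. 336.  62.]
scene 160 zt 31.0 c [544.  10.] sz [33. 36.] ang 62 px 330.0 225.0 [498. -12.  15.] [565.  33.  35.]
scene 739 zt 49.0 c [719.  81.] sz [83. 80.] ang 87 px 307.0 280.0 [679.  40.  16.] [760. 124.  53.]
scene 687 zt 52.0 c [725. 310.] sz [79. 49.] ang 84 px 357.0 323.0 [697. 158.  15.] [749. 350.  59.]
top bench z -1.04065
[... 226 characters left out ...]
 [505. 206.] sz [224. 268.] ang 81 px 238.0 203.0 [356.  74.  15.] [653. 336.  61.]
top 172 zt 51.0 c [ 681. -271.] sz [93. 19.] ang 80 px 386.0 169.0 [ 664. -321.   15.] [ 693. -225.   62.]
top 101 zt 30.0 c [537.  10.] sz [32. 36.] ang 62 px 305.0 203.0 [512. -11.  15.] [558.  31.  33.]
top 169 zt 33.0 c [502. -96.] sz [30. 70.] ang 87 px 335.0 215.0 [ 467. -112.   17.] [537. -81.  37.]
top 71 zt 47.0 c [ 467. -406.] sz [27. 24.] ang 86 px 423.0 230.0 [ 454. -420.   27.] [ 481. -392.   51.]
top 219 zt 31.0 c [ 422. -137.] sz [74. 34.] ang 77 px 345.0 238.0 [ 400. -176.   15.] [445. -99.  35.]
top 105 zt 30.0 c [416. -28.] sz [64. 18.] ang 69 px 314.0 238.0 [398. -59.  16.] [433.   2.  34.]
```

View pics/o_scene.png

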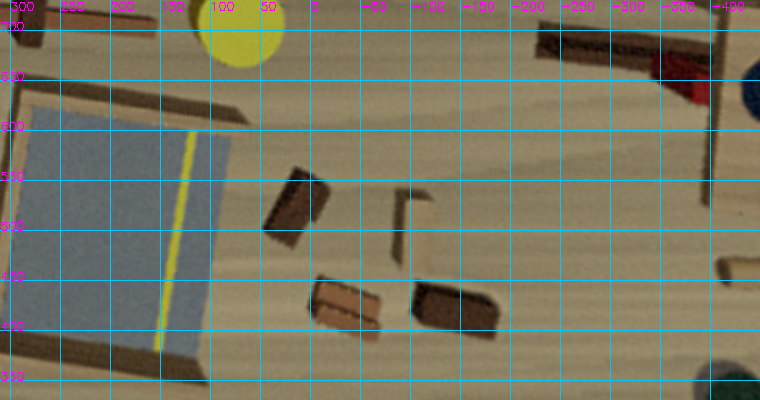

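```bash
python3 - <<'E'
from h import *
for n in('scene','top'):
    c=load(n); p,u,v=cloud(c)
    def sel(x0,x1,y0,y1,z0,z1): return p[(p[:,0]>x0)&(p[:,0]<x1)&(p[:,1]>y0)&(p[:,1]<y1)&(p[:,2]>z0)&(p[:,2]<z1)]
    t=sel(650,720,-300,-215,45,56); l=cv2.fitLine(t[:,:2].astype('f4'),2,0,.01,.01).ravel()
    print(n,'blade top',len(t),t.mean(0).round(1),'yaw',np.degrees(np.arctan2(l[1],l[0])),'ymax',np.sort(t[:,1])[-5:].round())
    s=sel(450,800,-620,-280,148,163); r=cv2.minAreaRect(s[:,:2].astype('f4')); print('shelf',r,len(s), s[np.argmax(s[:,1])], s[np.argmin(s[:,0])])
    h=sel(640,730,-380,-285,65,125); print('handle',len(h),h.mean(0).round() if len(h) else 0)
    if 1:
        f=c['frame'].astype(int); f=f[v,u]; y=(f[:,0]>140)&(f[:,1]>140)&(f[:,2]<90)&(abs(p[:,2])<10)&(p[:,1]>80)&(p[:,1]<190)&(p[:,0]<650)
        q=p[y]; l=cv2.fitLine(q[:,:2].astype('f4'),2,0,.01,.01).ravel(); print('line',len(q),l, q.min(0).round(),q.max(0).round())
    w=sel(340,680,60,350,50,60); print('bay',cv2.minAreaRect(w[:,:2].astype('f4')))
E
```

```text
scene blade top 101 [ 688.5 -262.7   49.9] yaw 82.51133 ymax [-228. -228. -228. -228. -224.]
shelf ((734.6958618164062, -385.6010437011719), (141.20530700683594, 297.5860900878906), 30.279712677001953) 156 [ 602.99392413 -292.52652856  159.90794826] [ 598.70048527 -292.7066443   160.27834174]
handle 152 [ 684. -316.   99.]
line 172 [ 9.8763067e-01 -1.5679830e-01  4.9267032e+02  1.3549063e+02] [383. 116.  -6.] [599. 156.   9.]
bay ((510.752197265625, 205.32708740234375), (224.18658447265625, 270.4837646484375), 81.159912109375)
top blade top 75 [ 681.6 -263.3   48.9] yaw 82.91779 ymax [-230. -229. -226. -226. -225.]
shelf ((611.7805786132812, -371.76611328125), (289.1584777832031, 135.99884033203125), 48.176048278808594) 73 [ 596.28457161 -293.01459098  162.77268792] [ 565.93797256 -524.75834992  162.23778768]
handle 14 [ 673. -311.   80.]
line 146 [ 9.8748189e-01 -1.5773237e-01  4.9472720e+02  1.3394949e+02] [380. 112.  -9.] [611. 155.   7.]
bay ((532.744140625, 201.3686065673828), (223.66912841796875, 324.1806335449219), 81.05536651611328)
```

Call:
step_arm:
  increments:
    - [[0,0,-0.179,0,0,-0.15,-1],[0,0,-0.179,0,0,-0.15,-1],[0,0,-0.179,0,0,-0.15,-1],[0,0,-0.179,0,0,-0.15,-1],[0,0,-0.179,0,0,-0.15,-1]]
  newtons: 40

```text
clock: 0.6
eef_pos: [242.6, -493.6, 434.5]
eef_rot: [-3.141, -0.001, 1.166]
wrist_force: [0.2, 0.3, -0.6]
finger_gap: 94.3
finger_force: 0.0
```

Call:
step_arm:
  increments:
    - [[0,0,-0.179,0,0,-0.15,-1],[0,0,-0.179,0,0,-0.15,-1],[0,0,0,0.9,0,0,-1],[0,0,0,0.9,0,0,-1],[0,0,0,0.9,0,0,-1]]

```text
clock: 1.1
eef_pos: [256.5, -385.3, 446.1]
eef_rot: [-3.141, -0.001, 1.44]
wrist_force: [-0.2, -0.5, 0.0]
finger_gap: 93.7
finger_force: 0.0
```

Call:
step_arm:
  increments:
    - [[0,0,0,0.9,0.2,0,-1],[0,0,0,0.9,0.3,0,-1],[0,0,0,0.9,0.5,0,-1],[0,0,0,0.9,0.7,0,-1],[0,0,0,0.9,0.9,0,-1]]

```text
clock: 1.6
eef_pos: [382.7, -220.5, 446.9]
eef_rot: [3.141, 0.0, 1.44]
wrist_force: [0.9, -1.1, -0.4]
finger_gap: 94.2
finger_force: 0.0
```

Call:
step_arm:
  increments:
    - [[0,0,0,0,0.9,0,-1],[0,0,0,0,0.9,0,-1],[0,0,0,0,0.9,0,-1],[0,0,0,0,0.9,0,-1],[0,0,0,0,0.9,0,-1]]

```text
clock: 2.1
eef_pos: [562.2, -245.4, 446.1]
eef_rot: [-3.141, -0.0, 1.441]
wrist_force: [-0.5, 0.6, 0.5]
finger_gap: 94.2
finger_force: 0.0
```

Call:
step_arm:
  increments:
    - [[0,0,0,0.25,1,0,-1],[0,0,0,0.25,1,0,-1],[0,0,0,0.05,1,0,-1],[0,0,0,0,0.1,0.9,-1],[0,0,0,0,0,0.9,-1]]

```text
clock: 2.6
eef_pos: [687.7, -239.4, 372.8]
eef_rot: [3.141, 0.0, 1.442]
wrist_force: [0.8, -0.4, -1.4]
finger_gap: 94.1
finger_force: 0.0
```

```bash
python3 - <<'E'
from h import *
c=cam('scene'); png(c,'s1.png',(130,60,430,300),2.6); print(manip.read_state()['eef_pos'])
E
```

```text
[ 686.93228805 -239.43582169  364.91307869]
```

View pics/s1.png

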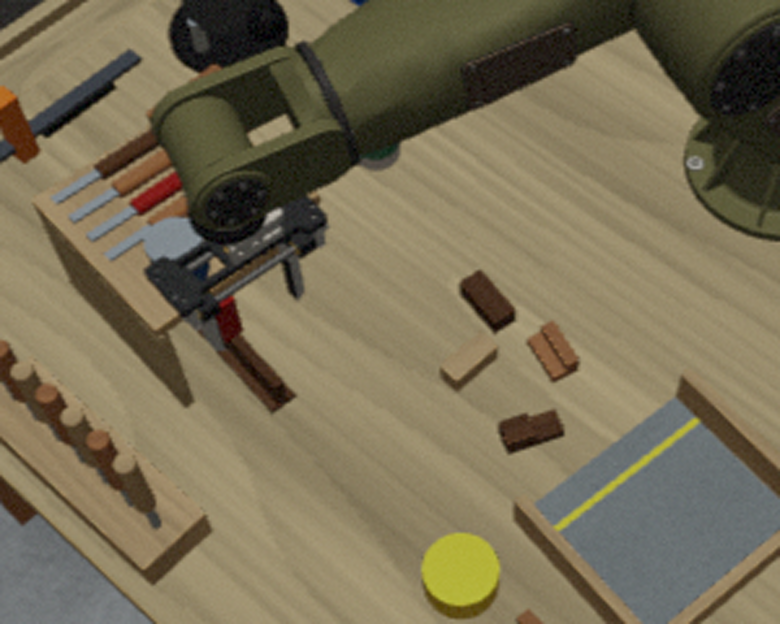

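Call:
step_arm:
  increments:
    - [[0,0,0,0,0,0.9,-1],[0,0,0,0,0,0.9,-1],[0,0,0,0,0,0.6,-1],[0,0,0,0,0,0,-1],[0,0,0,0,0,0,-1]]

```text
clock: 3.15
eef_pos: [686.8, -239.7, 280.1]
eef_rot: [3.141, 0.0, 1.441]
wrist_force: [0.2, 0.2, -0.2]
finger_gap: 93.9
finger_force: 0.0
```

Call:
step_arm:
  increments:
    - [[0,0,0,0,0,0.6,-1],[0,0,0,0,0,0.6,-1],[0,0,0,0,0,0.4,-1],[0,0,0,0,0,0,-1],[0,0,0,0,0,0,-1]]

```text
clock: 3.65
eef_pos: [686.9, -239.8, 216.3]
eef_rot: [3.14, 0.0, 1.441]
wrist_force: [0.1, 0.5, 0.5]
finger_gap: 94.1
finger_force: 0.0
```

Call:
step_arm:
  increments:
    - [[0,0,0,0,0,0,1],[0,0,0,0,0,0,1],[0,0,0,0,0,0,1],[0,0,0,0,0,0,1],[0,0,0,0,0,0,1]]
  newtons: 30

```text
clock: 4.15
eef_pos: [686.6, -239.6, 214.8]
eef_rot: [3.141, 0.0, 1.441]
wrist_force: [1.1, 0.1, -0.1]
finger_gap: 57.0
finger_force: 0.0
```

Call:
step_arm:
  increments:
    - [[0,0,0,0,0,0,1],[0,0,0,0,0,0,1],[0,0,0,0,0,0,1],[0,0,0,0,0,0,1],[0,0,0,0,0,0,1]]

```text
clock: 4.65
eef_pos: [686.6, -239.6, 214.6]
eef_rot: [-3.142, 0.0, 1.441]
wrist_force: [-0.0, -0.5, 0.0]
finger_gap: 17.3
finger_force: 0.0
```

Continue closing, then draw along tool +x by ~150 mm.

Call:
step_arm:
  increments:
    - [[0,0,0,0,0,0,1],[0,0,0,0,0,0,1],[0,0,0,0,0,0,1],[0,0,0,0,0,0,1],[0,0,0,0.1,0,0,1]]

```text
clock: 5.15
eef_pos: [687.0, -236.0, 214.6]
eef_rot: [3.142, 0.0, 1.44]
wrist_force: [-0.6, -1.3, 0.7]
finger_gap: 14.1
finger_force: 30.0
```

Call:
step_arm:
  increments:
    - [[0,0,0,0.3,0,0,1],[0,0,0,0.4,0,0,1],[0,0,0,0.4,0,0,1],[0,0,0,0.4,0,0,1],[0,0,0,0.4,0,0,1]]

```text
clock: 5.65
eef_pos: [697.2, -158.4, 214.6]
eef_rot: [-3.142, -0.0, 1.442]
wrist_force: [0.7, -0.8, -0.8]
finger_gap: 13.7
finger_force: 30.0
```

Call:
step_arm:
  increments:
    - [[0,0,0,0.4,0,0,1],[0,0,0,0.4,0,0,1],[0,0,0,0.4,0,0,1],[0,0,0,0.4,0,0,1],[0,0,0,0.3,0,0,1]]

```text
clock: 6.15
eef_pos: [707.0, -83.3, 214.6]
eef_rot: [-3.142, -0.0, 1.441]
wrist_force: [-0.3, -1.7, -0.5]
finger_gap: 13.9
finger_force: 30.0
```

Call:
step_arm:
  increments:
    - [[0,0,0,0,0,0,1],[0,0,0,0,0,0,-1],[0,0,0,0,0,0,-1],[0,0,0,0,0,0,-1],[0,0,0,0,0,0,-1]]

```text
clock: 6.65
eef_pos: [706.7, -85.5, 214.7]
eef_rot: [3.142, 0.0, 1.44]
wrist_force: [-1.2, -0.3, -0.5]
finger_gap: 42.2
finger_force: 0.0
```

Call:
step_arm:
  increments:
    - [[0,0,0,0,0,0,-1],[0,0,0,0,0,0,-1],[0,0,0,0,0,-0.3,-1],[0,0,0,0,0,-0.7,-1],[0,0,0,0,0,-0.9,-1]]

```text
clock: 7.15
eef_pos: [706.6, -84.9, 291.0]
eef_rot: [-3.139, -0.0, 1.441]
wrist_force: [-0.1, 0.2, 0.8]
finger_gap: 82.4
finger_force: 0.0
```

Call:
step_arm:
  increments:
    - [[0,0,0,0,0,-0.9,-1],[0,0,0,0,0,-0.9,-1],[0,0,0,0,-0.7,0,-1],[0,0,0,0,-0.9,0,-1],[0,0,0,0,-0.9,0,-1]]

```text
clock: 7.65
eef_pos: [606.1, -71.7, 363.5]
eef_rot: [3.141, 0.0, 1.441]
wrist_force: [-0.1, -0.1, -0.4]
finger_gap: 94.0
finger_force: 0.0
```

```bash
python3 - <<'E'
from h import *
for n in('scene','top'):
    c=cam(n); p,u,v=cloud(c); f=c['frame'].astype(int)[v,u]
    def sel(x0,x1,y0,y1,z0,z1): return (p[:,0]>x0)&(p[:,0]<x1)&(p[:,1]>y0)&(p[:,1]<y1)&(p[:,2]>z0)&(p[:,2]<z1)
    m=sel(620,760,-260,-30,40,130)
    r=m&(f[:,0]>2*f[:,1]+20)
    t=p[r&(p[:,2]>110)]; print(n,'handle top',len(t),t.mean(0).round(1) if len(t) else 0)
    b=p[m&(p[:,2]>45)&(p[:,2]<56)&~r]; l=cv2.fitLine(b[:,:2].astype('f4'),2,0,.01,.01).ravel(); print(len(b),b.mean(0),np.degrees(np.arctan2(l[1],l[0])),b[:,1].min(),b[:,1].max())
    if n=='scene': png(c,'s2.png',(130,60,430,300),2.6)
E
```

```text
scene handle top 85 [ 700.9 -165.2  119.1]
199 [ 701.78442873 -152.10362725   50.03626205] 83.1725 -258.3405754403348 -67.16690945026124
top handle top 54 [ 692.7 -169.1  118.3]
88 [ 686.00137515 -213.91389483   49.05322464] 84.9378 -258.5018209792587 -128.32248091377159
```

View pics/s2.png

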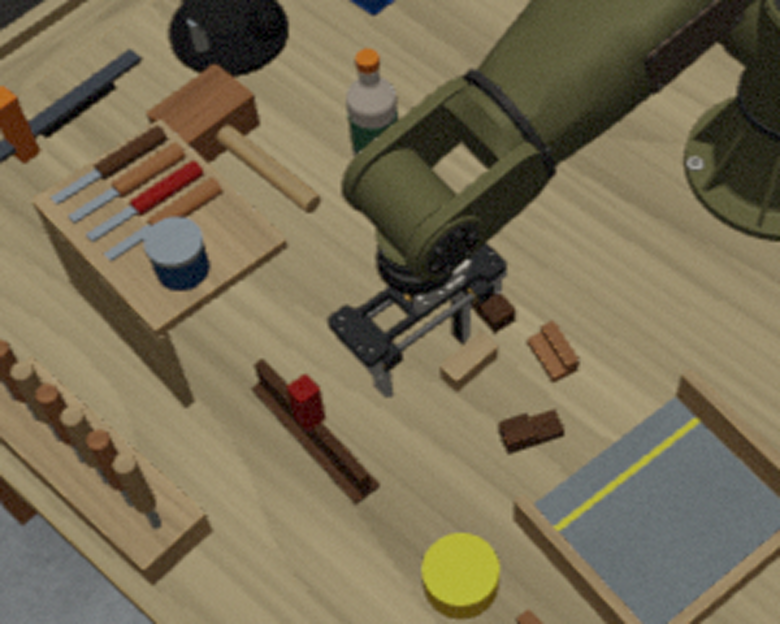

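Call:
step_arm:
  increments:
    - [[0,0,0,-0.69,0.85,0,-1],[0,0,0,-0.69,0.85,0,-1],[0,0,0,-0.69,0.85,0,-1],[0,0,0,0,0,0,-1],[0,0,0,0,0,0,-1]]

```text
clock: 8.25
eef_pos: [698.4, -167.8, 362.2]
eef_rot: [-3.141, -0.0, 1.44]
wrist_force: [0.6, 0.6, -0.7]
finger_gap: 94.0
finger_force: 0.0
```

Call:
step_arm:
  increments:
    - [[0,0,0,0,0,0.6,-1],[0,0,0,0,0,0.9,-1],[0,0,0,0,0,0.8,-1],[0,0,0,0,0,0,1],[0,0,0,0,0,0,1]]
  newtons: 50

```text
clock: 8.75
eef_pos: [698.1, -166.6, 272.5]
eef_rot: [3.14, 0.0, 1.442]
wrist_force: [-0.4, 0.1, 0.4]
finger_gap: 81.2
finger_force: 0.0
```

Call:
step_arm:
  increments:
    - [[0,0,0,0,0,0,1],[0,0,0,0,0,0,1],[0,0,0,0,0,0,1],[0,0,0,0,0,0,1],[0,0,0,0,0,0,1]]

```text
clock: 9.25
eef_pos: [698.1, -167.3, 270.9]
eef_rot: [3.141, 0.0, 1.441]
wrist_force: [0.4, 0.0, -0.4]
finger_gap: 41.6
finger_force: 0.0
```

Call:
step_arm:
  increments:
    - [[0,0,0,0,0,0,1],[0,0,0,0,0,0,1],[0,0,0,0,0,0,1],[0,0,0,0,0,0,1],[0,0,0,0,0,0,1]]

```text
clock: 9.75
eef_pos: [698.0, -167.3, 270.4]
eef_rot: [-3.141, -0.0, 1.441]
wrist_force: [-0.1, -0.5, -1.8]
finger_gap: 27.6
finger_force: 50.0
```

Call:
step_arm:
  increments:
    - [[0,0,0,0,0,-0.5,1],[0,0,0,0,0,-1,1],[0,0,0,0,-0.5,0,1],[0,0,0,0,-0.8,0,1],[0,0,0,0,-0.8,0,1]]

```text
clock: 10.25
eef_pos: [613.6, -156.1, 330.3]
eef_rot: [-3.141, -0.0, 1.441]
wrist_force: [-0.3, -0.0, -2.4]
finger_gap: 27.5
finger_force: 50.0
```

Call:
step_arm:
  increments:
    - [[0,0,0,0,-0.8,0,1],[0,0,0,0,-0.8,0,1],[0,0,0,0,-0.8,0,1],[0,0,0,0,-0.8,0,1],[0,0,0,0,-0.8,0,1]]

```text
clock: 10.75
eef_pos: [454.7, -135.4, 330.6]
eef_rot: [3.141, 0.0, 1.441]
wrist_force: [0.4, 0.3, -1.6]
finger_gap: 27.5
finger_force: 50.0
```

Call:
step_arm:
  increments:
    - [[0,0,-0.178,0,0,0,1],[0,0,-0.178,0,0,0,1],[0,0,-0.178,0,0,0,1],[0,0,-0.178,0,0,0,1],[0,0,-0.178,0,0,0,1]]

```text
clock: 11.25
eef_pos: [456.0, -135.7, 330.7]
eef_rot: [3.141, 0.0, 2.146]
wrist_force: [-0.4, -0.9, -2.7]
finger_gap: 27.7
finger_force: 50.0
```

Call:
step_arm:
  increments:
    - [[0,0,-0.178,0,0,0,1],[0,0,-0.178,0,0,0,1],[0,0,-0.178,0,0,0,1],[0,0,-0.178,0,0,0,1],[0,0,-0.178,0,0,0,1]]

```text
clock: 11.75
eef_pos: [456.0, -135.6, 330.7]
eef_rot: [-3.142, 0.0, 2.845]
wrist_force: [-0.6, -1.1, -3.0]
finger_gap: 27.7
finger_force: 50.0
```

Call:
step_arm:
  increments:
    - [[0,0,-0.178,0,0,0,1],[0,0,0,0,0,0,1],[0,0,0,0,0,0,1]]

```text
clock: 12.05
eef_pos: [456.1, -135.7, 330.7]
eef_rot: [3.142, 0.0, 2.975]
wrist_force: [0.8, -0.6, -2.2]
finger_gap: 27.5
finger_force: 50.0
```

Call:
step_arm:
  increments:
    - [[0,0,0,0,-0.7,0,1],[0,0,0,0,-0.7,0,1],[0,0,0,0,-0.7,0,1],[0,0,0,0,0,0,1],[0,0,0,0,0,0.6,1]]

```text
clock: 12.55
eef_pos: [442.8, -219.2, 308.6]
eef_rot: [-3.14, 0.005, 2.974]
wrist_force: [-0.5, -0.5, -3.5]
finger_gap: 27.4
finger_force: 50.0
```

Call:
step_arm:
  increments:
    - [[0,0,0,0,0,0.6,1],[0,0,0,0,0,0.29,1],[0,0,0,0,0,0,1],[0,0,0,0,0,0,1]]

```text
clock: 12.95
eef_pos: [442.7, -218.3, 271.3]
eef_rot: [-3.142, 0.0, 2.978]
wrist_force: [-0.6, -0.1, -2.0]
finger_gap: 27.9
finger_force: 50.0
```

```bash
python3 - <<'E'
from h import *
c=cam('scene'); a=(330,730,-330,310)
cv2.imwrite('pics/o2.png',grid(ortho(c,*a),*a,1))
E
```

```text
(no output)
```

View pics/o2.png

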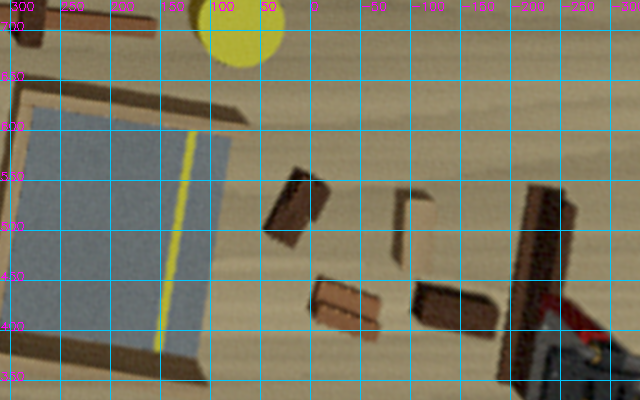

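Call:
step_arm:
  increments:
    - [[0,0,0,0,0.2,0,1],[0,0,0,0,0.3,0,1],[0,0,0,0,0.3,0,1],[0,0,0,0,0.3,0,1],[0,0,0,0,0.3,0,1]]

```text
clock: 13.5
eef_pos: [451.7, -162.0, 271.1]
eef_rot: [-3.142, 0.0, 2.979]
wrist_force: [0.6, -1.1, -3.2]
finger_gap: 27.9
finger_force: 50.0
```

Call:
step_arm:
  increments:
    - [[0,0,0,0,0.3,0,1],[0,0,0,0,0.3,0,1],[0,0,0,0,0.3,0,1],[0,0,0,0,0.3,0,1],[0,0,0,0,0.3,0,1]]

```text
clock: 14.0
eef_pos: [461.4, -103.1, 271.0]
eef_rot: [-3.142, 0.0, 2.979]
wrist_force: [0.9, -1.2, -1.9]
finger_gap: 28.0
finger_force: 50.0
```

Call:
step_arm:
  increments:
    - [[0,0,0,0,0.3,0,1],[0,0,0,0,0.3,0,1],[0,0,0,0,0.3,0,1],[0,0,0,0,0.3,0,1],[0,0,0,0,0.3,0,1]]

```text
clock: 14.5
eef_pos: [471.2, -43.9, 271.0]
eef_rot: [-3.142, -0.0, 2.979]
wrist_force: [-0.1, -1.3, -3.0]
finger_gap: 27.8
finger_force: 50.0
```

Call:
step_arm:
  increments:
    - [[0,0,0,0,0.3,0,1],[0,0,0,0,0.3,0,1],[0,0,0,0,0.3,0,1],[0,0,0,0,0.3,0,1],[0,0,0,0,0.2,0,1]]

```text
clock: 15.0
eef_pos: [480.2, 11.4, 271.0]
eef_rot: [3.142, -0.0, 2.979]
wrist_force: [0.8, -1.8, -1.8]
finger_gap: 27.6
finger_force: 50.0
```

```bash
python3 - <<'E'
from h import *
c=cam('scene'); a=(330,730,-330,310)
cv2.imwrite('pics/o3.png',grid(ortho(c,*a),*a,1)); png(c,'s3.png',(230,100,530,330),2.5)
s=manip.read_state(); d=s['eef_pos'][:2]-[484,95]; print(s['eef_pos'],d@[.157,.988],d@[-.988,.157])
E
```

```text
[480.31904035  11.98161035 271.05250471] -82.60007963799154 -9.397099044617615
```

View pics/o3.png

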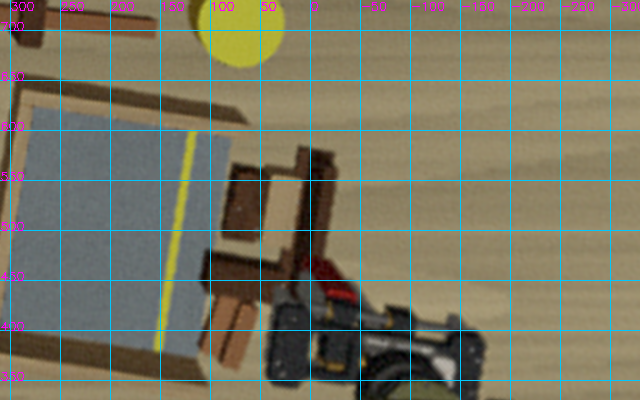

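Call:
step_arm:
  increments:
    - [[0,0,0,0,0.2,0,1],[0,0,0,0,0.2,0,1],[0,0,0,0,0.2,0,1],[0,0,0,0,0.2,0,1],[0,0,0,0,0.2,0,1]]

```text
clock: 15.55
eef_pos: [486.7, 50.5, 271.0]
eef_rot: [-3.142, -0.0, 2.979]
wrist_force: [-0.5, -0.6, -2.3]
finger_gap: 27.8
finger_force: 50.0
```

```bash
python3 - <<'E'
from h import *
c=cam('scene'); a=(340,640,0,320)
cv2.imwrite('pics/o4.png',grid(ortho(c,*a,28,1.8),*a,1.8))
E
```

```text
(no output)
```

View pics/o4.png

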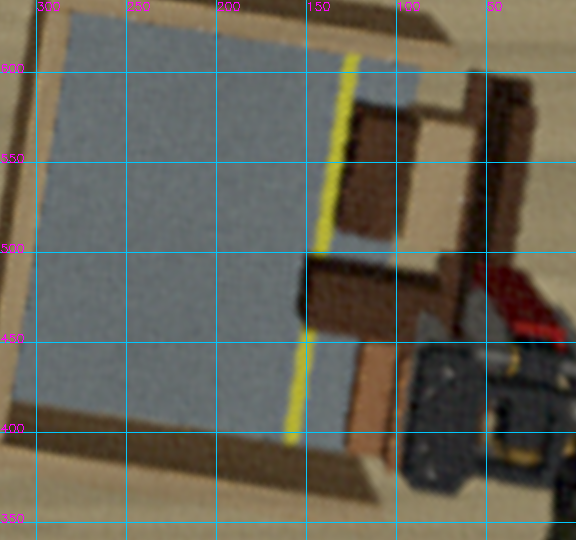

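Call:
step_arm:
  increments:
    - [[0,0,0,0.015,0.25,0,1],[0,0,0,0.015,0.25,0,1],[0,0,0,0.015,0.25,0,1],[0,0,0,0.015,0.25,0,1],[0,0,0,0.015,0.25,0,1]]

```text
clock: 16.1
eef_pos: [491.8, 100.6, 271.1]
eef_rot: [3.142, 0.0, 2.979]
wrist_force: [-0.8, -0.9, -2.5]
finger_gap: 27.8
finger_force: 50.0
```

Call:
step_arm:
  increments:
    - [[0,0,0,0.015,0.25,0,1],[0,0,0,0.015,0.25,0,1],[0,0,0,0.015,0.25,0,1],[0,0,0,0.015,0.25,0,1],[0,0,0,0.015,0.25,0,1]]

```text
clock: 16.6
eef_pos: [497.0, 150.3, 271.1]
eef_rot: [-3.142, 0.0, 2.979]
wrist_force: [0.1, -0.8, -1.1]
finger_gap: 27.7
finger_force: 50.0
```

Call:
step_arm:
  increments:
    - [[0,0,0,0,0.25,0,1],[0,0,0,0,0.15,0,1],[0,0,0,0,0.1,0,1],[0,0,0,0,0,0,1],[0,0,0,0,0,0,1]]

```text
clock: 17.1
eef_pos: [500.1, 169.1, 271.0]
eef_rot: [3.142, -0.0, 2.979]
wrist_force: [-0.5, 0.6, -3.1]
finger_gap: 27.6
finger_force: 50.0
```

```bash
python3 - <<'E'
from h import *
c=cam('scene'); a=(340,640,0,320)
cv2.imwrite('pics/o5.png',grid(ortho(c,*a,28,1.8),*a,1.8))
E
```

```text
(no output)
```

View pics/o5.png

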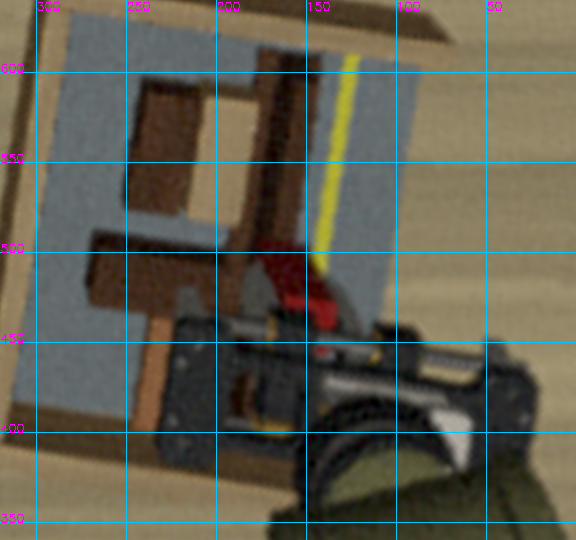

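Call:
step_arm:
  increments:
    - [[0,0,0,0,-0.2,0,1],[0,0,0,0,-0.4,0,1],[0,0,0,0,-0.5,0,1],[0,0,0,0,-0.5,0,1],[0,0,0,0,-0.5,0,1]]

```text
clock: 17.65
eef_pos: [486.0, 84.4, 271.1]
eef_rot: [-3.141, 0.0, 2.978]
wrist_force: [1.0, -0.1, -2.2]
finger_gap: 28.0
finger_force: 50.0
```

Call:
step_arm:
  increments:
    - [[0,0,0,0,-0.5,0,1],[0,0,0,0,-0.5,0,1],[0,0,0,0,-0.5,0,1],[0,0,0,0,-0.5,0,1],[0,0,0,0,-0.5,0,1]]

```text
clock: 18.15
eef_pos: [469.5, -14.2, 271.1]
eef_rot: [-3.141, 0.0, 2.978]
wrist_force: [-0.3, 0.2, -2.6]
finger_gap: 27.8
finger_force: 50.0
```

Call:
step_arm:
  increments:
    - [[0,0,0,0,-0.3,0,1],[0,0,0,0,-0.2,0,1],[0,0,0,0,0,0.01,1],[0,0,0,0,0,0,1],[0,0,0,0,0,0,-1]]

```text
clock: 18.65
eef_pos: [467.2, -31.6, 270.8]
eef_rot: [3.142, 0.0, 2.979]
wrist_force: [0.4, -0.1, -0.1]
finger_gap: 33.0
finger_force: 0.0
```

Call:
step_arm:
  increments:
    - [[0,0,0,0,0,0,-1],[0,0,0,0,0,0,-1],[0,0,0,0,0,0,-1],[0,0,0,0,0,0,-1],[0,0,0,0,0,0,-1]]

```text
clock: 19.15
eef_pos: [467.0, -32.1, 270.7]
eef_rot: [-3.142, 0.0, 2.979]
wrist_force: [-0.5, -0.5, 0.5]
finger_gap: 72.3
finger_force: 0.0
```

Call:
step_arm:
  increments:
    - [[0,0,0,0,0,-0.3,-1],[0,0,0,0,0,-0.8,-1],[0,0,0,0,0,-0.9,-1],[0,0,0,0,0,-0.9,-1],[0,0,0,0,0,0,-1]]

```text
clock: 19.65
eef_pos: [467.2, -32.1, 391.9]
eef_rot: [3.141, 0.008, 2.979]
wrist_force: [-0.9, -1.2, -0.4]
finger_gap: 93.8
finger_force: 0.0
```

Call:
step_arm:
  increments:
    - [[0,0,0,0,-0.6,0,-1],[0,0,0,0,-0.9,0,-1],[0,0,0,0,-0.9,0,-1],[0,0,0,0,-0.5,0,-1],[0,0,0,0,0,0,-1]]

```text
clock: 20.15
eef_pos: [447.7, -148.2, 386.7]
eef_rot: [-3.141, -0.0, 2.976]
wrist_force: [0.1, 0.5, -0.2]
finger_gap: 93.8
finger_force: 0.0
```

```bash
python3 - <<'E'
from h import *
c=cam('scene'); png(c,'s6.png',(180,60,520,340),2.1)
E
```

```text
(no output)
```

View pics/s6.png

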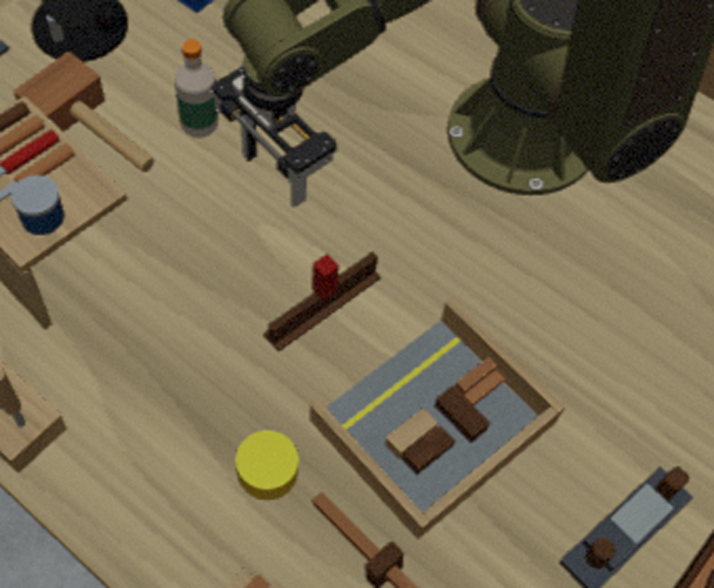

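The picture shows all four offcuts well beyond the yellow line (around (415–480, 380–450)). The sweeper stands free outside the bay at (325, 300), and the robot is clear of everything.

```bash
python3 -c "
from cell import workorder
print(workorder.sign_off())"
```

```text
the job is handed in; nothing more can be done
None
```

The job is handed in at about 20 s of the 61 s allowed: all four offcuts lie beyond the yellow line, the sweeper stands on the bench outside the bay, and the gripper touched neither the offcuts nor the other tools.

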